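Lay out the gingerbread walls and hold the biscuit tin open

TASK

Get the two iced gingerbread gable walls ready for packing: set each one down gently, without dropping it, on its own house outline in the black tray (either wall on either outline), iced side up, with its roof point on the outline's roof point. Then raise the biscuit tin's lid with the fingers (it has a bar handle) to 50 degrees open and keep holding it there for me to pack; the program finishes while holding the lid, because the lid shuts by itself. Leave the other things where they are.

Things in the scene. Friction and masses are not known exactly. Their poses are not given: they have to be found in the camera images.
- wall_a: brown gingerbread gable wall lying flat, iced side up, 80 (x) x 56 (y) x 12 mm thick, 60 g; piped white outline, two pale-blue square windows and a white door. House-shaped: parallel sides from x = -40 to +12 mm, then a right-angled roof point at x = +40. Origin: underside, mid-length, mid-width; z up. Grip across the 56 mm width about 12 mm behind the origin (x = -12)
- wall_b: brown gingerbread gable wall lying flat, iced side up, 80 (x) x 56 (y) x 12 mm thick, 60 g; piped white outline, one round pale-blue window and a white zigzag. House-shaped: parallel sides from x = -40 to +12 mm, then a right-angled roof point at x = +40. Origin: underside, mid-length, mid-width; z up. Grip across the 56 mm width about 12 mm behind the origin (x = -12)
- wall_a_tip (a point): the roof point of wall_a, at its underside (40 mm along its x from its origin)
- wall_b_tip (a point): the roof point of wall_b, likewise
- tray: black baking tray, fixed, 200 (x) x 240 mm (y), rim 14 mm high; floor 4 mm above the table, lined with brown parchment bearing two white house outlines side by side, 4 mm outside a wall's edge, roof points towards the tray's +x (away from the robot, yaw within 15 degrees). Origin: underside, centre. It stands on the robot's left or right, the tin on the other side
- mark_1 (a point): centre of one outline on the tray floor (tray x 0, y +55 mm, z 4 mm): a wall's origin belongs here
- mark_1_tip (a point): where the roof point of a wall on outline 1 belongs: 40 mm from mark_1 along the tray's +x
- mark_2 (a point): centre of one outline on the tray floor (tray x 0, y -55 mm, z 4 mm): a wall's origin belongs here
- mark_2_tip (a point): where the roof point of a wall on outline 2 belongs: 40 mm from mark_2 along the tray's +x
- tin: blue biscuit tin, fixed, 200 (its x) x 240 mm (its y), 70 mm high, closed by a red and white lid; its front faces its -x, towards the robot give or take 15 degrees. Origin: underside, centre
- lid (a joint): opening angle of the tin's lid in rad, 0 shut, 1.3 at its stop. Lid 6 mm thick, its top 76.5 mm above the table when shut, hinged along the tin's far (+x) rim about the tin's y axis, opening upward. Its weight (about 0.35 kg) and a light spring always pull it shut: about 3 N at the handle holds it
- tin_hinge (a point): middle of the hinge axis: tin x = +100 mm, z = 70.5 mm
- handle (a point): steel bar handle near the lid's front edge: smooth round bar 10 mm thick, 110 mm long along the tin's y, on posts 50 mm either side of its middle. Origin: middle of the bar; when shut 170 mm in front of the hinge axis, 41 mm above it (111.5 mm above the table), 35 mm above the lid's top. Turns with the lid (axes as the tin's when shut); the bar can turn within a pinch from above as the lid rises
- bowl: bystander: steel bowl, 120 mm across, 55 high; leave it in place. Origin: its underside, roughly central
- sprinkles: bystander: small glass jar with a red cap, 50 mm across, 75 high; leave it in place. Origin: its underside, roughly central
- spice_can: bystander: can, 54 mm across, 90 high; leave it in place. Origin: its underside, roughly central
- mug: bystander: blue ceramic mug, 80 mm across, 90 high; leave it in place. Origin: its underside, roughly central
- spatula: bystander: kitchen spatula lying flat to the side; leave it in place. Origin: its underside
- cutter: bystander: round steel biscuit cutter (a ring), 70 mm across, 25 high; leave it in place. Origin: its underside, roughly central
- roof_panel: bystander: plain brown rectangular gingerbread panel, 80 x 60 x 12 mm, without icing; leave it in place. Origin: its underside, roughly central
Not all that is in view belongs to the job. What is shaped like the wall_a but pink or red is not meant.

How it is judged:
On the way:
1. both walls lie flat and released on the tray's outlines, one on each, roof points matching (height (world z) of each of wall_a, wall_b below 0.01 m and angle between each of wall_a, wall_b's own z axis and vertical below 0.1 rad and linear speed of each of wall_a, wall_b below 0.03 m/s and contact force between each of wall_a, wall_b and the fingers below 0.1 N and ((horizontal distance between wall_a and mark_1 below 0.014 m and horizontal distance between wall_a_tip and mark_1_tip below 0.018 m and horizontal distance between wall_b and mark_2 below 0.014 m and horizontal distance between wall_b_tip and mark_2_tip below 0.018 m) or (horizontal distance between wall_a and mark_2 below 0.014 m and horizontal distance between wall_a_tip and mark_2_tip below 0.018 m and horizontal distance between wall_b and mark_1 below 0.014 m and horizontal distance between wall_b_tip and mark_1_tip below 0.018 m))), for 0.2 s.
At the end, for the whole second after the job is handed in: Both walls lie flat, still and released, one on each outline (centre within 14 mm, roof point within 18 mm of its place), and the lid stands still at 50 degrees, 6 either way (0.768 to 0.977 rad), carried by the fingers (over 0.5 N) and by nothing else (all of step 1 and value of joint lid between 0.768 and 0.977 rad and velocity of joint lid between -0.05 and 0.05 rad/s and contact force between lid and the fingers above 0.5 N and contact force between lid and wall_a below 0.1 N and contact force between lid and wall_b below 0.1 N and contact force between lid and bowl below 0.1 N and contact force between lid and sprinkles below 0.1 N and contact force between lid and spice_can below 0.1 N and contact force between lid and mug below 0.1 N and contact force between lid and spatula below 0.1 N and contact force between lid and cutter below 0.1 N and contact force between lid and roof_panel below 0.1 N); the arm keeps its last pose, push and grip.
It fails at once if a bystander is pushed more than 30 mm or tipped (distance of any of bowl, sprinkles, spice_can, mug, spatula, cutter, roof_panel from where it was at the start of the episode above 0.03 m or angle between any of bowl, sprinkles, spice_can, mug, spatula, cutter, roof_panel's own z axis and vertical above 0.5 rad).
It fails at once if a gingerbread wall is let go more than about 4 cm above the table (they are brittle) ((height (world z) of wall_a above 0.045 m and contact force between wall_a and the fingers below 0.02 N) or (height (world z) of wall_b above 0.045 m and contact force between wall_b and the fingers below 0.02 N)).
It also fails if it takes over 72 s, if anything falls off the work surface, if the arm or the gripper's body presses on something with over 40 N, if the wrist force passes 120 N, or if a joint passes its speed limit or range.

ROBOT

A 6-joint arm with a two-finger parallel gripper is mounted at the origin on the work surface. World frame = base frame: x ahead of the robot, y to its left, z up, the work surface at z = 0. Lengths are in m, angles in rad, forces in N, time in s.
With the tool pointing down it reaches from about 0.375 to 0.9 m from the base axis. Payload 3.1 kg.
Tool frame: the origin (TCP) lies midway between the tips of the shut fingers; the grasp point (between the pads) lies 19 mm behind it; x points along the fingers, z is the direction in which the jaws open and shut, and the axes are right-handed (so a half turn about x gives the same grasp; the last joint's range is limited). The gripper opens to 85 mm and grips with 20 to 120 N. Pads are 22 mm wide; open, the fingers measure 114 mm over their backs; the gripper's body (76 mm by 85 mm) begins 54 mm behind the grasp point. The pads swing forward as they close: fully open they stand 13 mm farther back than shut.
Start: joints at [-1.438, 0.527, 1.433, -0, 1.181, -0.178], TCP at [0.191, -0.595, 0.231] pointing down, gripper open.
Joint ranges: [-3.08, 3.08], [-0.75, 2.2], [0.22, 2.44], [-1.43, 4.57], [0, 2.65], [-2.85, 2.85]. Speed limits (rad/s): [2.79, 2.79, 3.14, 3.14, 3.14, 3.14].

INTERFACE

Orientations are given as a unit quaternion [x, y, z, w].
In Python, from station import status, snapshot, camera_params, ticket gives the robot as it stands.
- The arm moves only by the tool arm_command, never from a script. Its argument "series" is a list that holds one entry, the list of rows, each a list of 4 numbers: the shift along the tool's x, y, z in mm, then the turn about the tool's x in rad. A call has 1 to 10 rows; each row shifts and turns the commanded pose from where the row before left it, along the tool's axes as they then stand; what a row does not reach is not made up. A row lasts 1/10 s, in which the tool goes at most 50 mm and 8.59 degrees, less where a joint would pass 70% of its speed; a pose out of reach is approached as far as the arm can. A call is refused whole if a number of a shift passes 50 or a number of a turn 0.15, either way. A call with a gripper value outside its range is refused whole. "jaw" is the opening in per cent of the stroke, from 0 (shut) to 100 (fully open), set as the call begins (left out, the last holds). The fingers move at their own pace and stop on an object; "force" is the grip in N (left out, the last holds). Time passes only in rows, so rows that do not move let the fingers close. It gives the time, the measured TCP pose, the force and the opening at its end, in the units of the state.
- status.sense(): the state, without advancing time (a new reading comes with each control period).
- snapshot(name): name is "scene" or "top"; returns the picture (420x560x3 uint8, red, green, blue); there is no depth.
- camera_params(name): a dict with "fovy" (degrees; the focal length in pixels is half the picture's height over the tangent of half this angle, whatever the lens; pixels are square), "cx", "cy" (the principal point, pixels), "k1" (the pictures are not rectified: a ray, as slopes to the right and down, at radius r is drawn at 1 + k1 r^2 times it, then the intrinsics apply), "extrinsics" (4x4, takes a point from camera to world coordinates). Camera axes: x right, y down, z forward; pixel columns grow to the right and rows downward; lengths in m; the calibration is good to about 2 mm. A picture is of the moment at which its call begins. camera_params takes no time and is no camera call.
- ticket.sign_off(): hands the job in, once; it reports no verdict.
The state is a dict: "t": time; "q": joint angles; "qd": joint speeds; "tau": joint torques, N m; "tcp_pos": TCP position; "tool_rot": TCP orientation; "force": force on the tool from outside, world axes, zero at the start; "ft_torque": the same for the moment, N m; "finger_gap": opening from 0.0 (shut) to 1.0 (fully open).
Only numpy, scipy, OpenCV 4.12 (cv2) and the standard library are available. Lean on these libraries where they do the work, as an engineer would, in place of code of your own. Each camera call takes 0.05 s, during which the arm holds its last target. There are 200 camera calls.

## Working session

There is one attempt and no reset: what is moved stays moved. The work goes in short steps, Python scripts to look and compute and a tool call to move; the robot and the scene stay as the last step left them, time stands still between calls to the robot, and variables do not carry over. Pictures are saved under pics/ and viewed, about 8 in all and at most 12, crops included, and the job is handed in when it is done.

Besides the shell and the picture viewer there is one more tool, called after "Call:" as name(argument=value, ...) on one line, values as JSON. arm_command: Moves the arm, as the interface text tells. Its arguments: {"type":"object","properties":{"series":{"type":"array"},"jaw":{"type":"number"},"force":{"type":"number"}},"required":["series"]}

```bash
ls; mkdir -p pics; cat > h.py <<'E'
import numpy as np, cv2
from station import status, snapshot, camera_params, ticket
def ray(name,uv):
    c=camera_params(name); f=210/np.tan(np.radians(c['fovy'])/2)
    d=(np.atleast_2d(uv).astype(float)-[c['cx'],c['cy']])/f
    s=d.copy()
    for _ in range(20): s=d/(1+c['k1']*(s**2).sum(1,keepdims=True))
    T=np.array(c['extrinsics']); r=np.c_[s,np.ones(len(s))]@T[:3,:3].T
    return T[:3,3],r
def plane(name,uv,z):
    o,r=ray(name,uv); return o+r*((z-o[2])/r[:,2])[:,None]
def proj(name,P):
    c=camera_params(name); f=210/np.tan(np.radians(c['fovy'])/2)
    T=np.array(c['extrinsics']); p=(np.atleast_2d(P)-T[:3,3])@T[:3,:3]
    s=p[:,:2]/p[:,2:]; s=s*(1+c['k1']*(s**2).sum(1,keepdims=True)); return s*f+[c['cx'],c['cy']]
def tri(uv1,uv2,n1='scene',n2='top'):
    A=np.zeros((3,3));b=np.zeros(3);L=[]
    for n,uv in((n1,uv1),(n2,uv2)):
        o,r=ray(n,uv);r=r[0]/np.linalg.norm(r[0]);M=np.eye(3)-np.outer(r,r);A+=M;b+=M@o;L.append((M,o))
    p=np.linalg.solve(A,b);return p,[np.linalg.norm(M@(p-o)) for M,o in L]
E
python3 - <<'E'
from h import *
for n in('scene','top'):
    im=snapshot(n);cv2.imwrite(f'pics/{n}0.png',im[:,:,::-1]);c=camera_params(n);print(n,{k:np.round(v,4).tolist() for k,v in c.items() if not isinstance(v,str)})
s=status.sense();print({k:np.round(v,4).tolist() for k,v in s.items()})
E
```

```text
pics
scene {'fovy': 54.5156, 'cx': 279.1347, 'cy': 212.7717, 'k1': -0.0966, 'extrinsics': [[0.312, 0.7029, -0.6392, 1.4326], [0.95, -0.2385, 0.2014, -0.2301], [-0.0109, -0.6701, -0.7422, 1.0365], [0.0, 0.0, 0.0, 1.0]]}
top {'fovy': 42.9054, 'cx': 280.0683, 'cy': 210.3272, 'k1': -0.077, 'extrinsics': [[-0.0192, -0.9916, 0.128, 0.3147], [-0.9998, 0.018, -0.0107, 0.0366], [0.0083, -0.1282, -0.9917, 2.1584], [0.0, 0.0, 0.0, 1.0]]}
{'t': 0.1, 'q': [-1.4385, 0.5284, 1.4338, 0.0, 1.1814, -0.1785], 'qd': [0.0014, -0.0028, -0.0023, -0.0002, 0.001, 0.0002], 'tau': [0.0, -44.3303, -17.8586, -0.0003, 0.0038, -0.0], 'tcp_pos': [0.1911, -0.5944, 0.2304], 'tool_rot': [0.4171, 0.5718, -0.4161, 0.5709], 'force': [0.8165, 0.3386, -0.6149], 'ft_torque': [0.0366, 0.0219, -0.0169], 'finger_gap': 1.0048}
```

View pics/top0.png

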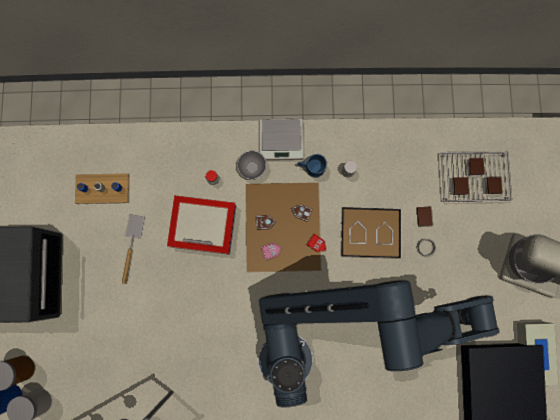

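View pics/scene0.png

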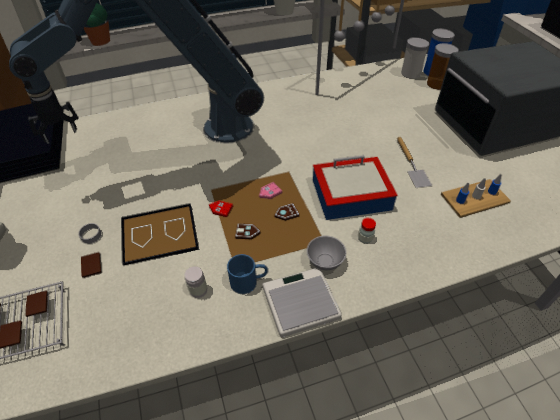

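The top view shows brown iced houses at (265,222) and (302,213). The decoys are a pink one at (271,252), a red one at (317,242), and plain panels at (424,216) and on the rack. The tray is at (371,233) and the tin at (202,224). In the scene view the brown walls are at (287,212) and (247,231), and the tin handle is at about (350,160). Next I'll check a close crop.

```bash
python3 - <<'E'
from h import *
a=cv2.imread('pics/top0.png');b=cv2.imread('pics/scene0.png')
A=cv2.resize(a[185:265,160:410],None,fx=3.2,fy=3.2,interpolation=2)
B=cv2.resize(b[150:265,115:400],None,fx=2.8,fy=2.8,interpolation=2)
o=np.zeros((A.shape[0]+B.shape[0],800,3),np.uint8);o[:A.shape[0],:A.shape[1]]=A[:,:800];o[A.shape[0]:,:B.shape[1]]=B[:,:800]
print(A.shape,B.shape);cv2.imwrite('pics/crop1.png',o)
E
```

```text
(256, 800, 3) (322, 798, 3)
```

View pics/crop1.png

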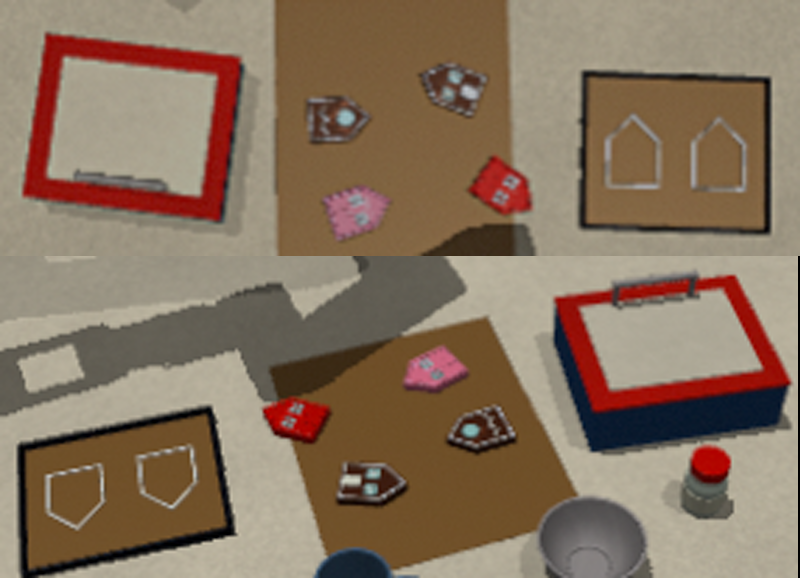

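The crop confirms wall_a (two windows and a door, top px ~(302,213), tip up-left) and wall_b (round window and zigzag, ~(265,222), tip right). The handle runs along the front edge of the lid, and the tray outlines are clear. Next I'll measure.

```bash
cat > m.py <<'E'
from h import *
def comp(m,box):
    k=np.zeros(m.shape,np.uint8);x0,y0,x1,y1=box;k[y0:y1,x0:x1]=m[y0:y1,x0:x1]
    k=cv2.morphologyEx(k,cv2.MORPH_CLOSE,np.ones((3,3)))
    n,l,s,_=cv2.connectedComponentsWithStats(k);i=1+np.argmax(s[1:,4]);c,_=cv2.findContours((l==i).astype(np.uint8),0,1)
    k[:]=0;cv2.drawContours(k,c,-1,1,-1);v,u=np.nonzero(k);return np.c_[u,v].astype(float)
def wallmask(im,box):
    x0,y0,x1,y1=box;p=im[y0:y1,x0:x1].reshape(-1,3).astype(float);mat=np.median(p,0)
    return (np.abs(im.astype(float)-mat).max(2)>28).astype(np.uint8)
def house(P):
    # P: plane points (pixel samples); returns centroid, tip, extents along axis/width
    P=P[:,:2];(c,wh,an)=cv2.minAreaRect((P*1000).astype(np.float32))
    g=P.mean(0);best=None
    for k in range(4):
        t=np.radians(an)+k*np.pi/2;d=np.array([np.cos(t),np.sin(t)]);n=np.array([-d[1],d[0]])
        q=(P-g)@d;w=(P-g)@n
        tip=np.ptp(w[q>q.max()-.012]) ; s=(np.ptp(w[q<q.min()+.012])-tip)
        if best is None or s>best[0]: best=(s,t,np.ptp(q),np.ptp(w))
    return g,best[1],best[2:]
E
cat > m1.py <<'E'
from m import *
T=cv2.imread('pics/top0.png');S=cv2.imread('pics/scene0.png')
B={'a':((288,200,317,226),(232,220,264,242)),'b':((252,211,280,233),(271,201,303,223))}
for k,(bt,bs) in B.items():
    ut=comp(wallmask(T,bt),bt);us=comp(wallmask(S,bs),bs)
    print(k,'cent px',ut.mean(0).round(1),us.mean(0).round(1),'tri',[np.round(x,4) for x in tri(us.mean(0),ut.mean(0))])
    for n,u in(('top',ut),('scene',us)):
        g,t,e=house(plane(n,u,.010));d=np.array([np.cos(t),np.sin(t)])
        print('  ',n,'cen',g.round(4),'yaw',round(np.degrees(t)%360,1),'ext',np.round(e,4),'origin',(g+.0065*d).round(4))
# outlines
W={'1':((346,215,372,250),(125,215,158,252)),'2':((372,215,397,250),(158,211,192,248))}
for k,bb in W.items():
    c={}
    for n,im,b in(('top',T,bb[0]),('scene',S,bb[1])):
        m=((im.astype(int).min(2)>115)*1).astype(np.uint8)
        u=comp(m,b);c[n]=u.mean(0);g,t,e=house(plane(n,u,.004));d=np.array([np.cos(t),np.sin(t)])
        print('outline',k,n,'cen',g.round(4),'yaw',round(np.degrees(t),1),'ext',np.round(e,4),'origin',(g+.0069*d).round(4))
    print('  tri',[np.round(x,4) for x in tri(c['scene'],c['top'])])
# tray black rim, lid red
def rect(n,m,b,z):
    P=plane(n,comp(m,b),z)[:,:2];r=cv2.minAreaRect((P*1000).astype(np.float32));print(n,'rect c',np.round(r[0],1),'wh',np.round(r[1],1),'ang',round(r[2],1))
for n,im,b in(('top',T,(336,202,406,262)),('scene',S,(116,198,204,266))):
    br=(im[:,:,2].astype(int)-im[:,:,0]>30)&(im.max(2)<170); dk=im.max(2)<60
    rect(n,(br|dk).astype(np.uint8),b,.012)
for n,im,b in(('top',T,(160,190,242,258)),('scene',S,(305,150,400,210))):
    rect(n,((im[:,:,2]>120)&(im[:,:,1]<70)).astype(np.uint8),b,.0765)
E
python3 m1.py
```

```text
a cent px [301.4 212.1] [246.5 231.4] tri [array([ 5.842e-01, -7.500e-02, -1.000e-04]), array([0.0015, 0.0015])]
   top cen [ 0.5832 -0.0731] yaw 67.0 ext [0.079  0.0577] origin [ 0.5858 -0.0671]
   scene cen [ 0.592  -0.0779] yaw 66.0 ext [0.0812 0.0649] origin [ 0.5946 -0.072 ]
b cent px [263.9 222.1] [286.6 212.1] tri [array([ 0.5457,  0.0781, -0.    ]), array([0.0018, 0.0018])]
   top cen [0.5452 0.0797] yaw 269.0 ext [0.0769 0.0569] origin [0.5451 0.0732]
   scene cen [0.5537 0.0734] yaw 272.0 ext [0.0814 0.0674] origin [0.554  0.0669]
outline 1 top cen [ 0.4901 -0.3126] yaw 87.8 ext [0.061  0.0901] origin [ 0.4904 -0.3057]
outline 1 scene cen [ 0.4932 -0.4165] yaw 355.6 ext [0.0933 0.0672] origin [ 0.5001 -0.417 ]
  tri [array([ 0.4924, -0.366 , -0.0047]), array([0.0513, 0.0513])]
outline 2 top cen [ 0.4817 -0.3758] yaw 177.6 ext [0.057  0.0041] origin [ 0.4748 -0.3755]
outline 2 scene cen [ 0.4818 -0.3324] yaw 355.4 ext [0.0645 0.0085] origin [ 0.4887 -0.3329]
  tri [array([ 0.4827, -0.3529,  0.0108]), array([0.0213, 0.0213])]
top rect c [ 496.3 -356.9] wh [252.1 197.8] ang 87.2
scene rect c [ 505.4 -355.7] wh [239.1 208.1] ang 87.1
top rect c [535.  325.8] wh [242.5 202.2] ang 81.9
scene rect c [537.9 320.8] wh [241. 203.] ang 82.2
```

```bash
cat > m2.py <<'E'
from m import *
T=cv2.imread('pics/top0.png');S=cv2.imread('pics/scene0.png')
W={'1':((347,215,372,250),(158,211,192,248)),'2':((373,215,397,250),(127,215,159,252))}
for k,bb in W.items():
    c={}
    for n,im,b in(('top',T,bb[0]),('scene',S,bb[1])):
        x0,y0,x1,y1=b;p=im[y0:y1,x0:x1].astype(int);med=np.median(p.reshape(-1,3),0)
        m=np.zeros(im.shape[:2],np.uint8);m[y0:y1,x0:x1]=((p-med)[:,:,0]>32)
        nn,l,s,_=cv2.connectedComponentsWithStats(m,connectivity=8)
        v,u=np.nonzero(m);h=cv2.convexHull(np.c_[u,v].astype(np.int32));mm=m*0;cv2.drawContours(mm,[h],-1,1,-1)
        v,u=np.nonzero(mm);U=np.c_[u,v].astype(float);c[n]=U.mean(0)
        g,t,e=house(plane(n,U,.004));d=np.array([np.cos(t),np.sin(t)])
        print('outline',k,n,'cen',g.round(4),'yaw',round(np.degrees(t),1),'ext',np.round(e,4),'origin',(g+.007*d).round(4))
    print('  tri',[np.round(x,4) for x in tri(c['scene'],c['top'])])
L=[]
for a,b in(((364,156.8),(183.4,240.6)),((334.6,161.4),(212.5,242.8))):
    p,e=tri(a,b);L.append(p);print('handle end',p.round(4),np.round(e,4))
print('len',np.linalg.norm(L[0]-L[1]),'mid',np.mean(L,0).round(4))
# handle mid predicted from lid rect
for c in((.535,.3258),(.5379,.3208)):
    y=np.radians(-8);p=np.array([c[0]-.07*np.cos(y),c[1]-.07*np.sin(y),.1115]);print('pred',p.round(4),proj('top',p).round(1),proj('scene',p).round(1))
o=[cv2.resize(T[232:250,175:222],None,fx=12,fy=12,interpolation=2),cv2.resize(S[148:178,325:375],None,fx=11,fy=11,interpolation=2)]
w=max(i.shape[1] for i in o);cv2.imwrite('pics/h.png',np.vstack([cv2.copyMakeBorder(i,0,0,0,w-i.shape[1],0) for i in o]))
E
python3 m2.py
```

```text
outline 1 top cen [ 0.4918 -0.2982] yaw 358.0 ext [0.09   0.0693] origin [ 0.4988 -0.2985]
outline 1 scene cen [ 0.4937 -0.3018] yaw 359.6 ext [0.0977 0.0733] origin [ 0.5007 -0.3019]
  tri [array([ 0.4919, -0.3004,  0.0013]), array([0.0017, 0.0017])]
outline 2 top cen [ 0.4865 -0.407 ] yaw 357.6 ext [0.0902 0.0655] origin [ 0.4935 -0.4073]
outline 2 scene cen [ 0.4703 -0.4172] yaw 92.2 ext [0.0752 0.1611] origin [ 0.47   -0.4102]
  tri [array([ 0.4853, -0.4093,  0.0183]), array([0.0051, 0.0051])]
handle end [0.4697 0.3906 0.1012] [0.0011 0.0011]
handle end [0.4597 0.2796 0.102 ] [0.0027 0.0027]
len 0.11143148617854808 mid [0.4647 0.3351 0.1016]
pred [0.4657 0.3355 0.1115] [[197.  241.1]] [[349.4 157.1]]
pred [0.4686 0.3305 0.1115] [[198.3 240.3]] [[348.5 157.9]]
```

View pics/h.png

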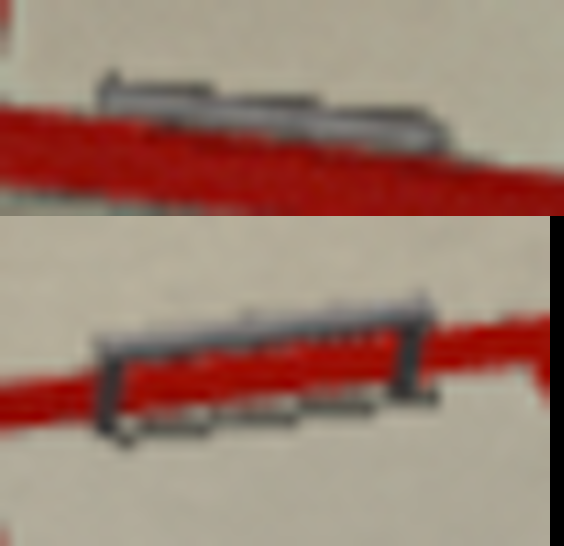

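The handle crop shows the bar on its two posts. Top px run (183,240) to (212,243) and scene px (335,160) to (364,156), so its middle is at about (0.466, 0.333). That agrees with the prediction from the lid to 3 mm. Now I'll write a planning helper and move.

```bash
cat > p.py <<'E'
import sys
from h import *
from scipy.spatial.transform import Rotation as R
def plan(xyz,zyaw=None,step=40):
    s=status.sense();Q=R.from_quat(s['tool_rot']);M=Q.as_matrix();p=np.array(s['tcp_pos'])
    cur=np.degrees(np.arctan2(M[1,2],M[0,2]))
    d=0 if zyaw is None else (zyaw-cur+90)%180-90
    if len(sys.argv)>5: d+=float(sys.argv[5])
    print('t',round(s['t'],2),'tcp',p.round(4),'zyaw',round(cur,1),'xdir',M[:,0].round(3),'gap',round(s['finger_gap'],3),'F',np.round(s['force'],1),'q1,q6',np.round([s['q'][0],s['q'][5]],2),'dyaw',round(d,1))
    D=np.array(xyz)-p;turn=-np.radians(d)
    n=max(1,int(np.ceil(max(np.linalg.norm(D)*1000/step,abs(turn)/.14))))
    rows=[]
    for k in range(n):
        m=(Q*R.from_rotvec([turn*k/n,0,0])).as_matrix()
        rows.append([round(float(v),1) for v in m.T@D*1000/n]+[round(turn/n,3)])
    print(n,rows)
a=sys.argv[1:]
plan([float(v) for v in a[:3]],float(a[3]) if len(a)>3 and a[3]!='n' else None)
E
python3 p.py .583 -.0805 .13 -23.5
```

```text
t 0.1 tcp [ 0.1911 -0.5944  0.2304] zyaw -72.2 xdir [-0.     0.002 -1.   ] gap 1.005 F [ 0.8  0.3 -0.6] q1,q6 [-1.44 -0.18] dyaw 48.7
17 [[6.0, 31.2, -21.7, np.float64(-0.05)], [6.0, 32.2, -20.1, np.float64(-0.05)], [6.0, 33.2, -18.5, np.float64(-0.05)], [6.0, 34.1, -16.8, np.float64(-0.05)], [6.0, 34.9, -15.1, np.float64(-0.05)], [6.0, 35.6, -13.3, np.float64(-0.05)], [6.0, 36.2, -11.5, np.float64(-0.05)], [6.0, 36.7, -9.7, np.float64(-0.05)], [6.0, 37.2, -7.9, np.float64(-0.05)], [6.0, 37.5, -6.0, np.float64(-0.05)], [6.0, 37.8, -4.1, np.float64(-0.05)], [6.0, 37.9, -2.2, np.float64(-0.05)], [6.0, 38.0, -0.3, np.float64(-0.05)], [6.0, 38.0, 1.6, np.float64(-0.05)], [6.0, 37.8, 3.5, np.float64(-0.05)], [6.0, 37.6, 5.4, np.float64(-0.05)], [6.0, 37.3, 7.2, np.float64(-0.05)]]
```

Call:
arm_command(series=[[[6, 31, -22, -0.05], [6, 32, -20, -0.05], [6, 33, -18.5, -0.05], [6, 34, -17, -0.05], [6, 35, -15, -0.05], [6, 35.5, -13, -0.05], [6, 36, -11.5, -0.05], [6, 36.5, -9.5, -0.05], [6, 37, -8, -0.05], [6, 37.5, -6, -0.05]]], jaw=100, force=25)

```text
t: 1.1
tcp_pos: [0.4213, -0.2922, 0.1709]
tool_rot: [0.262, 0.657, -0.262, 0.657]
force: [1.0, -0.5, 0.3]
finger_gap: 1.002
```

Call:
arm_command(series=[[[6, 38, -4, -0.05], [6, 38, -2, -0.05], [6, 38, 0, -0.05], [6, 38, 1.5, -0.05], [6, 38, 3.5, -0.05], [6, 37.5, 5.5, -0.05], [6, 37.5, 7, -0.05], [0, 0, 0, 0], [0, 0, 0, 0]]])

```text
t: 2.0
tcp_pos: [0.5824, -0.0812, 0.1287]
tool_rot: [0.143, 0.693, -0.143, 0.692]
force: [-0.2, 0.6, 0.3]
finger_gap: 0.998
```

```bash
python3 p.py .583 -.0805 .05 -23.5; python3 - <<'E'
from h import *
a=snapshot('top')[:,:,::-1];b=snapshot('scene')[:,:,::-1];cv2.imwrite('pics/t1.png',a);cv2.imwrite('pics/s1.png',b)
p=np.array(status.sense()['tcp_pos'])
print(proj('top',p),proj('scene',p))
cv2.imwrite('pics/c1.png',cv2.resize(b[170:260,200:320],None,fx=6,fy=6,interpolation=2))
E
```

```text
t 2.0 tcp [ 0.5824 -0.0812  0.1287] zyaw -23.4 xdir [-0.002  0.    -1.   ] gap 0.998 F [-0.2  0.6  0.3] q1,q6 [-0.33  0.08] dyaw -0.1
2 [[39.3, 0.5, 0.2, np.float64(0.001)], [39.3, 0.5, 0.2, np.float64(0.001)]]
[[305.42134047 208.49329659]] [[241.46472473 204.58218748]]
```

View pics/c1.png

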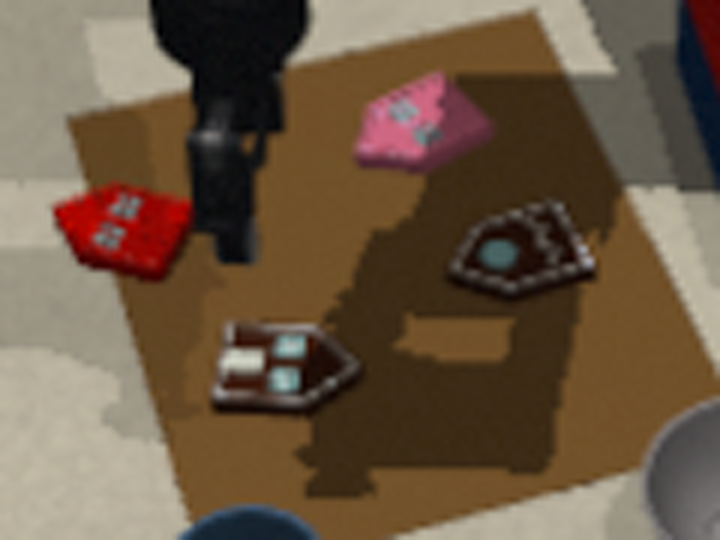

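The picture shows the open gripper above wall_a, with the near fingertip at scene px (239,213), in line with the plan. Now lowering and gripping.

Call:
arm_command(series=[[[30, 0.5, 0, 0], [30, 0.5, 0, 0], [30, 0, 0, 0], [25, 0, 0, 0], [12, 0, 0, 0], [0, 0, 0, 0]]])

```text
t: 2.7
tcp_pos: [0.5815, -0.0819, 0.001]
tool_rot: [0.145, 0.693, -0.144, 0.691]
force: [0.6, 1.1, 0.2]
finger_gap: 1.002
```

Call:
arm_command(series=[[[0, 0, 0, 0], [0, 0, 0, 0], [0, 0, 0, 0], [0, 0, 0, 0], [0, 0, 0, 0], [0, 0, 0, 0], [0, 0, 0, 0], [0, 0, 0, 0]]], jaw=0, force=25)

```text
t: 3.5
tcp_pos: [0.5842, -0.0817, 0.004]
tool_rot: [0.144, 0.691, -0.144, 0.693]
force: [-1.0, -2.3, 7.1]
finger_gap: 0.643
```

Call:
arm_command(series=[[[-10, 0, 0, 0], [-15, 0, 0, 0], [0, 0, 0, 0], [0, 0, 0, 0]]])

```text
t: 3.9
tcp_pos: [0.5836, -0.0812, 0.0282]
tool_rot: [0.144, 0.692, -0.144, 0.693]
force: [-0.0, -0.3, -1.3]
finger_gap: 0.64
```

```bash
python3 p.py .4995 -.300 .09 -92.5; python3 - <<'E'
from h import *
a=snapshot('top')[:,:,::-1];b=snapshot('scene')[:,:,::-1];cv2.imwrite('pics/t2.png',a);cv2.imwrite('pics/s2.png',b)
cv2.imwrite('pics/c2.png',cv2.resize(b[170:260,200:320],None,fx=6,fy=6,interpolation=2))
E
```

```text
t 3.9 tcp [ 0.5836 -0.0812  0.0282] zyaw -23.5 xdir [ 0.002 -0.    -1.   ] gap 0.64 F [-0.  -0.3 -1.3] q1,q6 [-0.33  0.08] dyaw -69.0
9 [[-6.9, -26.0, 1.1, np.float64(0.134)], [-6.9, -25.6, 4.6, np.float64(0.134)], [-6.9, -24.8, 8.0, np.float64(0.134)], [-6.9, -23.5, 11.2, np.float64(0.134)], [-6.9, -21.8, 14.2, np.float64(0.134)], [-6.9, -19.7, 17.0, np.float64(0.134)], [-6.9, -17.3, 19.5, np.float64(0.134)], [-6.9, -14.5, 21.6, np.float64(0.134)], [-6.9, -11.5, 23.4, np.float64(0.134)]]
```

View pics/c2.png

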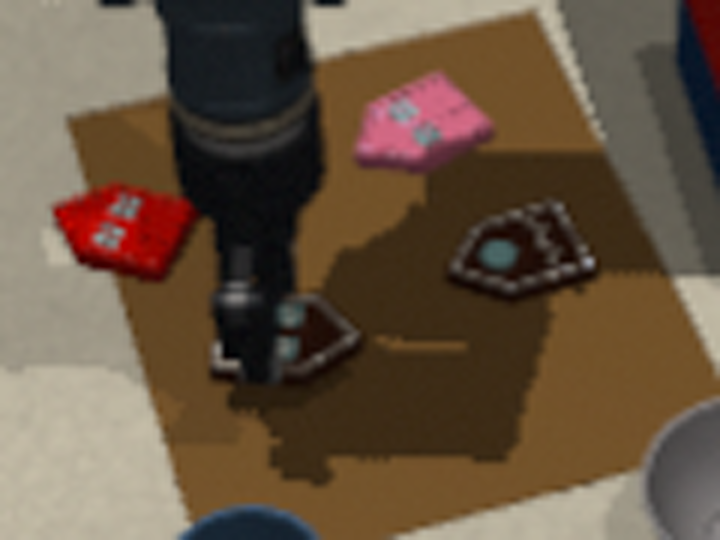

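```bash
python3 p.py .4875 -.2995 .08 -92.5; python3 - <<'E'
from h import *
print(plane('scene',[(259.7,226.3)],.036))
E
```

```text
t 4.0 tcp [ 0.5829 -0.081   0.0273] zyaw -23.5 xdir [-0.  0. -1.] gap 0.637 F [ 0.4  0.4 -0.8] q1,q6 [-0.33  0.08] dyaw -69.0
9 [[-5.9, -26.5, -0.0, np.float64(0.134)], [-5.9, -26.3, 3.5, np.float64(0.134)], [-5.9, -25.6, 7.0, np.float64(0.134)], [-5.9, -24.4, 10.3, np.float64(0.134)], [-5.9, -22.8, 13.5, np.float64(0.134)], [-5.9, -20.8, 16.4, np.float64(0.134)], [-5.9, -18.4, 19.0, np.float64(0.134)], [-5.9, -15.7, 21.3, np.float64(0.134)], [-5.9, -12.7, 23.2, np.float64(0.134)]]
[[ 0.60645575 -0.03608223  0.036     ]]
```

Scene px (260,226) shows the tip of the lifted wall_a, which matches the expected tip position to 1 mm once the known offset between the two views is allowed for. Carrying it to outline 1.

Call:
arm_command(series=[[[-20, 0, 0, 0], [-5, -26.5, 0, 0.134], [-5, -26.5, 3.5, 0.134], [-5, -25.5, 7, 0.134], [-5, -24.5, 10.5, 0.134], [-4, -23, 13.5, 0.134], [-4, -21, 16.5, 0.134], [-2, -18.5, 19, 0.134], [-2, -15.5, 21.5, 0.134], [0, -12.5, 23, 0.134]]])

```text
t: 5.0
tcp_pos: [0.487, -0.301, 0.079]
tool_rot: [-0.513, -0.487, 0.513, -0.487]
force: [0.8, -0.2, -0.9]
finger_gap: 0.642
```

Call:
arm_command(series=[[[0, 0, 0, 0], [0, 0, 0, 0]]])

```text
t: 5.2
tcp_pos: [0.4871, -0.3001, 0.0787]
tool_rot: [0.511, 0.489, -0.511, 0.488]
force: [-0.3, 1.3, -1.2]
finger_gap: 0.642
```

```bash
python3 p.py .4875 -.2995 .03 -92.5
```

```text
t 5.2 tcp [ 0.4871 -0.3001  0.0787] zyaw -92.6 xdir [-0.001  0.001 -1.   ] gap 0.642 F [-0.3  1.3 -1.2] q1,q6 [-0.75  0.87] dyaw 0.1
2 [[24.4, 0.2, -0.3, np.float64(-0.001)], [24.4, 0.2, -0.3, np.float64(-0.001)]]
```

Call:
arm_command(series=[[[25, 0, 0, 0], [20, 0, 0, 0], [10, 0, 0, 0], [4, 0, 0, 0], [0, 0, 0, 0], [0, 0, 0, 0]]])

```text
t: 5.8
tcp_pos: [0.4882, -0.3002, 0.0209]
tool_rot: [0.511, 0.488, -0.511, 0.489]
force: [0.6, 0.8, -1.0]
finger_gap: 0.646
```

```bash
python3 p.py .4875 -.2995 .008 -92.5; python3 - <<'E'
from h import *
a=snapshot('top')[:,:,::-1];b=snapshot('scene')[:,:,::-1];cv2.imwrite('pics/t3.png',a);cv2.imwrite('pics/s3.png',b)
A=cv2.resize(a[195:265,335:410],None,fx=5,fy=5,interpolation=2);B=cv2.resize(b[195:265,115:205],None,fx=5,fy=5,interpolation=2)
cv2.imwrite('pics/c3.png',np.hstack([A,B]))
E
```

```text
t 5.8 tcp [ 0.4882 -0.3002  0.0209] zyaw -92.5 xdir [ 0.001 -0.001 -1.   ] gap 0.646 F [ 0.6  0.8 -1. ] q1,q6 [-0.75  0.87] dyaw 0.0
1 [[12.9, -0.8, -0.7, np.float64(-0.001)]]
```

View pics/c3.png

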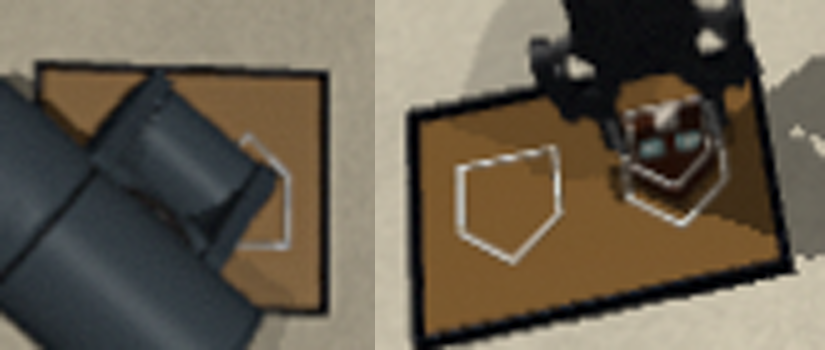

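In the scene half of the crop, wall_a hovers inside outline 1, slightly raised and aligned, with its tip at crop (677,188) above the outline tip at (683,223). Lowering gently.

Call:
arm_command(series=[[[6, 0, 0, 0], [4, 0, 0, 0], [2, 0, 0, 0], [0, 0, 0, 0], [0, 0, 0, 0]]])

```text
t: 6.4
tcp_pos: [0.4876, -0.3001, 0.0082]
tool_rot: [-0.511, -0.489, 0.511, -0.488]
force: [-0.6, 0.0, -0.6]
finger_gap: 0.643
```

Call:
arm_command(series=[[[1, 0, 0, 0], [1, 0, 0, 0], [0, 0, 0, 0], [0, 0, 0, 0]]])

```text
t: 6.8
tcp_pos: [0.4876, -0.3002, 0.008]
tool_rot: [-0.511, -0.488, 0.511, -0.489]
force: [-1.9, 1.8, 12.2]
finger_gap: 0.644
```

Contact shows as 12 N upward force. I'll release to a partial opening and rise.

Call:
arm_command(series=[[[0, 0, 0, 0], [0, 0, 0, 0], [0, 0, 0, 0], [0, 0, 0, 0], [0, 0, 0, 0]]], jaw=84)

```text
t: 7.3
tcp_pos: [0.4876, -0.3001, 0.006]
tool_rot: [-0.511, -0.489, 0.511, -0.488]
force: [-0.0, -0.2, -0.0]
finger_gap: 0.841
```

Call:
arm_command(series=[[[-10, 0, 0, 0], [-25, 0, 0, 0], [-35, 0, 0, 0], [-40, 0, 0, 0], [0, 0, 0, 0], [0, 0, 0, 0]]])

```text
t: 7.9
tcp_pos: [0.4883, -0.3006, 0.118]
tool_rot: [0.511, 0.487, -0.511, 0.49]
force: [-0.5, -0.1, -0.6]
finger_gap: 0.841
```

```bash
python3 p.py .547 .082 .11 0
```

```text
t 7.9 tcp [ 0.4883 -0.3006  0.118 ] zyaw -92.6 xdir [ 0.002 -0.002 -1.   ] gap 0.841 F [-0.5 -0.1 -0.6] q1,q6 [-0.75  0.87] dyaw -87.4
11 [[0.7, 3.8, -35.0, np.float64(0.139)], [0.7, -1.1, -35.2, np.float64(0.139)], [0.7, -6.0, -34.7, np.float64(0.139)], [0.7, -10.7, -33.5, np.float64(0.139)], [0.7, -15.2, -31.7, np.float64(0.139)], [0.7, -19.5, -29.3, np.float64(0.139)], [0.7, -23.3, -26.3, np.float64(0.139)], [0.7, -26.8, -22.9, np.float64(0.139)], [0.7, -29.7, -18.9, np.float64(0.139)], [0.7, -32.0, -14.7, np.float64(0.139)], [0.7, -33.7, -10.1, np.float64(0.139)]]
```

```bash
python3 p.py .547 .082 .11 0 180 | sed 's/np.float64//g'
```

```text
t 7.9 tcp [ 0.4883 -0.3006  0.118 ] zyaw -92.6 xdir [ 0.002 -0.002 -1.   ] gap 0.841 F [-0.5 -0.1 -0.6] q1,q6 [-0.75  0.87] dyaw 92.6
12 [[0.6, 3.5, -32.1, (-0.135)], [0.6, 7.7, -31.3, (-0.135)], [0.6, 11.9, -30.0, (-0.135)], [0.6, 15.8, -28.1, (-0.135)], [0.6, 19.4, -25.8, (-0.135)], [0.6, 22.7, -22.9, (-0.135)], [0.6, 25.6, -19.7, (-0.135)], [0.6, 28.0, -16.1, (-0.135)], [0.6, 29.9, -12.2, (-0.135)], [0.6, 31.2, -8.0, (-0.135)], [0.6, 32.0, -3.8, (-0.135)], [0.6, 32.3, 0.6, (-0.135)]]
```

Call:
arm_command(series=[[[0.5, 3.5, -32, -0.135], [0.5, 7.5, -31.5, -0.135], [0.5, 12, -30, -0.135], [0.5, 16, -28, -0.135], [0.5, 19.5, -26, -0.135], [0.5, 22.5, -23, -0.135], [0.5, 25.5, -19.5, -0.135], [0.5, 28, -16, -0.135], [0.5, 30, -12, -0.135], [0.5, 31, -8, -0.135]]], jaw=100)

```text
t: 8.9
tcp_pos: [0.5352, 0.0201, 0.1099]
tool_rot: [0.092, 0.702, -0.092, 0.7]
force: [0.3, -0.1, 0.2]
finger_gap: 1.0
```

Call:
arm_command(series=[[[0.5, 32, -4, -0.135], [0.5, 32, 0.5, -0.135], [0, 0, 0, 0], [0, 0, 0, 0]]])

```text
t: 9.3
tcp_pos: [0.5445, 0.0828, 0.1091]
tool_rot: [-0.002, 0.708, 0.002, 0.706]
force: [-0.0, -0.6, -0.6]
finger_gap: 0.998
```

```bash
python3 p.py .547 .082 .05 0 | sed 's/np.float64//g'; python3 - <<'E'
from m import *
b=snapshot('scene')[:,:,::-1];cv2.imwrite('pics/s4.png',b)
B={'a':None}
bs=(271,201,303,223)
us=comp(wallmask(b,bs),bs);print('b',us.mean(0))
bs=(155,208,195,250);x=b[195:265,115:205]
cv2.imwrite('pics/c4.png',np.hstack([cv2.resize(x,None,fx=4.5,fy=4.5,interpolation=2),cv2.resize(b[180:250,230:320],None,fx=4.2,fy=4.5,interpolation=2)]))
E
```

```text
t 9.3 tcp [0.5445 0.0828 0.1091] zyaw 0.3 xdir [-0.003 -0.    -1.   ] gap 0.998 F [-0.  -0.6 -0.6] q1,q6 [-0.05 -0.06] dyaw -0.3
2 [[29.6, -0.4, 1.3, (0.002)], [29.6, -0.4, 1.3, (0.002)]]
b [286.80620155 211.71059432]
```

View pics/c4.png

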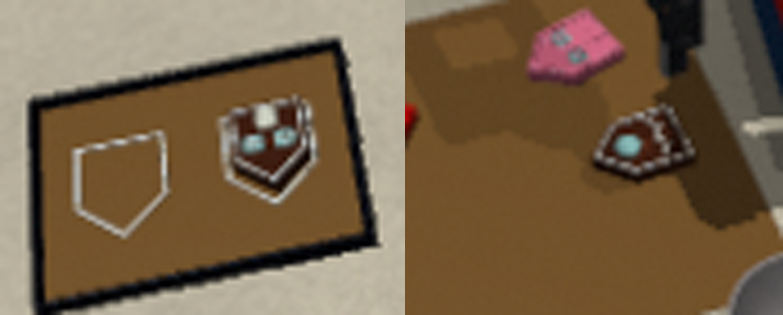

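wall_a lies on outline 1 with its top tip at about (175,235) and the outline tip at (176,240). The fingers are over wall_b. I'll check numerically how well wall_a sits.

```bash
python3 - <<'E'
from m import *
b=cv2.imread('pics/s4.png')
wt=plane('scene',[(175,235)],.016)[0];ot=plane('scene',[(176.1,239.9)],.004)[0]
print('tip',wt,'outline tip',ot,'should differ 5.7mm in x:',(ot-wt)*1000)
# dark body + blue/white inside: dark mask
x0,y0,x1,y1=158,212,192,244
k=np.zeros(b.shape[:2],np.uint8);k[y0:y1,x0:x1]=b[y0:y1,x0:x1].max(2)<75
v,u=np.nonzero(k);h=cv2.convexHull(np.c_[u,v].astype(np.int32))[:,0];P=plane('scene',h,.010)
print('dark hull x',P[:,0].min(),P[:,0].max(),'y',P[:,1].min(),P[:,1].max())
E
```

```text
tip [ 0.5373663  -0.30382357  0.016     ] outline tip [ 0.54855393 -0.30432131  0.004     ] should differ 5.7mm in x: [ 11.18762134  -0.49774291 -12.        ]
dark hull x 0.4109983336953211 0.5425914962043717 y -0.34558213724120407 -0.2364081737251126
```

wall_a is about 5 mm short of the outline's roof point, within the 14 and 18 mm tolerances. I'll add about 4 mm when placing wall_b. Gripping wall_b now.

Call:
arm_command(series=[[[30, 0, 1.5, 0], [30, 0, 1, 0], [30, 0, 0, 0], [12, 0, 0, 0], [6, 0, 0, 0], [0, 0, 0, 0]]])

```text
t: 9.95
tcp_pos: [0.548, 0.0815, 0.002]
tool_rot: [-0.001, 0.707, 0.001, 0.707]
force: [-0.1, -0.3, 0.5]
finger_gap: 0.999
```

Call:
arm_command(series=[[[0, 0, 0, 0], [0, 0, 0, 0], [0, 0, 0, 0], [0, 0, 0, 0], [0, 0, 0, 0], [0, 0, 0, 0], [0, 0, 0, 0], [0, 0, 0, 0]]], jaw=0, force=25)

```text
t: 10.75
tcp_pos: [0.5491, 0.0821, 0.0038]
tool_rot: [-0.002, 0.706, 0.001, 0.708]
force: [-1.1, -0.6, 7.0]
finger_gap: 0.646
```

Call:
arm_command(series=[[[-10, 0, 0, 0], [-15, 0, 0, 0], [-20, 0, 0, 0], [-20, 0, 0, 0], [0, 0, 0, 0], [0, 0, 0, 0]]])

```text
t: 11.35
tcp_pos: [0.5484, 0.0823, 0.0682]
tool_rot: [-0.001, 0.706, 0.001, 0.708]
force: [0.5, 1.2, -0.5]
finger_gap: 0.643
```

```bash
python3 p.py .4865 -.4085 .085 87.5 | sed 's/np.float64//g'
```

```text
t 11.35 tcp [0.5484 0.0823 0.0682] zyaw 0.2 xdir [ 0.002 -0.    -1.   ] gap 0.643 F [ 0.5  1.2 -0.5] q1,q6 [-0.05 -0.06] dyaw 87.3
13 [[-1.3, -37.7, -4.9, (-0.117)], [-1.3, -36.9, -9.3, (-0.117)], [-1.3, -35.6, -13.5, (-0.117)], [-1.3, -33.7, -17.6, (-0.117)], [-1.3, -31.4, -21.4, (-0.117)], [-1.3, -28.7, -25.0, (-0.117)], [-1.3, -25.6, -28.1, (-0.117)], [-1.3, -22.1, -30.9, (-0.117)], [-1.3, -18.4, -33.3, (-0.117)], [-1.3, -14.4, -35.2, (-0.117)], [-1.3, -10.1, -36.7, (-0.117)], [-1.3, -5.8, -37.6, (-0.117)], [-1.3, -1.3, -38.0, (-0.117)]]
```

Call:
arm_command(series=[[[-1.3, -37.5, -5, -0.117], [-1.3, -37, -9.5, -0.117], [-1.3, -35.5, -13.5, -0.117], [-1.3, -33.5, -17.5, -0.117], [-1.3, -31.5, -21.5, -0.117], [-1.3, -28.5, -25, -0.117], [-1.3, -25.5, -28, -0.117], [-1.3, -22, -31, -0.117], [-1.3, -18.5, -33.5, -0.117], [-1.3, -14.5, -35, -0.117]]])

```text
t: 12.35
tcp_pos: [0.4987, -0.2956, 0.0792]
tool_rot: [-0.392, 0.588, 0.394, 0.588]
force: [0.2, -0.3, -0.6]
finger_gap: 0.648
```

Call:
arm_command(series=[[[-1.3, -10, -36.5, -0.117], [-1.3, -6, -37.5, -0.117], [-1.3, -1.5, -38, -0.117], [0, 0, 0, 0], [0, 0, 0, 0]]])

```text
t: 12.85
tcp_pos: [0.4847, -0.4077, 0.0829]
tool_rot: [-0.487, 0.512, 0.489, 0.512]
force: [0.4, -0.5, -0.4]
finger_gap: 0.645
```

```bash
python3 p.py .4865 -.4085 .02 87.5 | sed 's/np.float64//g'
```

```text
t 12.85 tcp [ 0.4847 -0.4077  0.0829] zyaw 87.2 xdir [-0.001  0.002 -1.   ] gap 0.645 F [ 0.4 -0.5 -0.4] q1,q6 [-0.88 -2.4 ] dyaw 0.3
2 [[31.5, -1.0, -0.4, (-0.003)], [31.5, -1.0, -0.4, (-0.003)]]
```

Call:
arm_command(series=[[[25, -1, -0.5, -0.005], [25, -1, 0, 0], [12, 0, 0, 0], [0, 0, 0, 0], [0, 0, 0, 0]]])

```text
t: 13.35
tcp_pos: [0.4879, -0.4074, 0.0222]
tool_rot: [-0.49, 0.51, 0.49, 0.51]
force: [-0.0, -0.7, 0.1]
finger_gap: 0.641
```

```bash
python3 p.py .4865 -.4085 .007 87.5; python3 - <<'E'
from h import *
b=snapshot('scene')[:,:,::-1];cv2.imwrite('pics/s5.png',b)
cv2.imwrite('pics/c5.png',cv2.resize(b[195:265,115:205],None,fx=6,fy=6,interpolation=2))
E
```

```text
t 13.35 tcp [ 0.4879 -0.4074  0.0222] zyaw 87.7 xdir [-0.     0.001 -1.   ] gap 0.641 F [-0.  -0.7  0.1] q1,q6 [-0.87 -2.4 ] dyaw -0.2
1 [[15.2, 1.4, -1.2, np.float64(0.004)]]
```

View pics/c5.png

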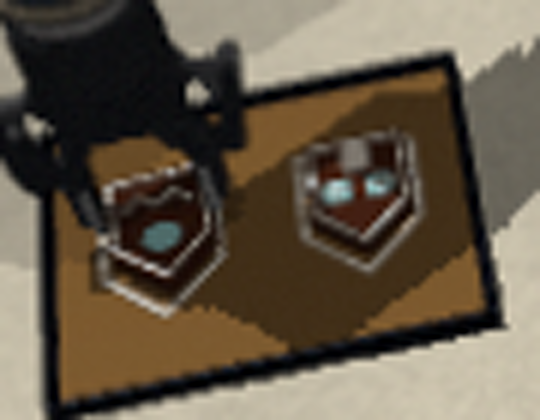

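wall_b hovers over outline 2, with its tip at px (143,241) and the outline tip at (143,247). wall_a is at rest with its tip at (175,235).

```bash
python3 - <<'E'
from h import *
print(plane('scene',[(143,241.2)],.030),plane('scene',[(143,247.3)],.004))
print(plane('scene',[(175.3,235)],.016),plane('scene',[(176.8,240)],.004))
E
```

```text
[[ 0.54230372 -0.40488232  0.03      ]] [[ 0.54475206 -0.41189788  0.004     ]]
[[ 0.53768013 -0.30288474  0.016     ]] [[ 0.54969959 -0.3021919   0.004     ]]
```

Call:
arm_command(series=[[[4, 2, -3.5, 0.003], [4, 0, 0, 0], [4, 0, 0, 0], [2, 0, 0, 0], [1, 0, 0, 0], [1, 0, 0, 0], [0, 0, 0, 0], [0, 0, 0, 0]]])

```text
t: 14.2
tcp_pos: [0.4854, -0.4115, 0.0078]
tool_rot: [-0.489, 0.511, 0.489, 0.511]
force: [-2.9, 1.7, 9.2]
finger_gap: 0.645
```

Contact again (9 N), so release and rise.

Call:
arm_command(series=[[[0, 0, 0, 0], [0, 0, 0, 0], [0, 0, 0, 0], [0, 0, 0, 0], [0, 0, 0, 0]]], jaw=82)

```text
t: 14.7
tcp_pos: [0.4855, -0.4115, 0.0059]
tool_rot: [-0.489, 0.511, 0.489, 0.511]
force: [-1.1, 0.5, -0.1]
finger_gap: 0.815
```

Call:
arm_command(series=[[[-10, 0, 0, 0], [-25, 0, 0, 0], [-40, 0, 0, 0], [-45, 0, 0, 0], [-45, 0, 0, 0], [-20, 0, 0, 0], [0, 0, 0, 0], [0, 0, 0, 0]]])

```text
t: 15.5
tcp_pos: [0.4854, -0.4113, 0.1917]
tool_rot: [-0.489, 0.511, 0.489, 0.511]
force: [0.3, -0.0, -0.6]
finger_gap: 0.821
```

```bash
python3 p.py .467 .333 .20 -8 | sed 's/np.float64//g'; python3 -c "
from h import *
b=snapshot('scene')[:,:,::-1];cv2.imwrite('pics/s6.png',b)"
```

```text
t 15.5 tcp [ 0.4854 -0.4113  0.1917] zyaw 87.5 xdir [ 0. -0. -1.] gap 0.821 F [ 0.3 -0.  -0.6] q1,q6 [-0.88 -2.41] dyaw 84.5
19 [[-0.5, 2.7, 39.1, (-0.078)], [-0.5, -0.4, 39.2, (-0.078)], [-0.5, -3.4, 39.0, (-0.078)], [-0.5, -6.4, 38.7, (-0.078)], [-0.5, -9.4, 38.0, (-0.078)], [-0.5, -12.3, 37.2, (-0.078)], [-0.5, -15.2, 36.1, (-0.078)], [-0.5, -17.9, 34.8, (-0.078)], [-0.5, -20.6, 33.4, (-0.078)], [-0.5, -23.1, 31.7, (-0.078)], [-0.5, -25.5, 29.8, (-0.078)], [-0.5, -27.7, 27.7, (-0.078)], [-0.5, -29.8, 25.5, (-0.078)], [-0.5, -31.7, 23.1, (-0.078)], [-0.5, -33.4, 20.6, (-0.078)], [-0.5, -34.9, 17.9, (-0.078)], [-0.5, -36.1, 15.2, (-0.078)], [-0.5, -37.2, 12.3, (-0.078)], [-0.5, -38.0, 9.4, (-0.078)]]
```

```bash
python3 p.py .467 .333 .20 -8 -180 | sed 's/np.float64//g'; python3 - <<'E'
import cv2;b=cv2.imread('pics/s6.png');cv2.imwrite('pics/c6.png',cv2.resize(b[195:265,115:205],None,fx=8,fy=8,interpolation=2))
E
```

```text
t 15.55 tcp [ 0.4849 -0.4107  0.1903] zyaw 87.5 xdir [-0.001  0.002 -1.   ] gap 0.821 F [-0.8  0.1  0.3] q1,q6 [-0.88 -2.41] dyaw -95.5
19 [[-0.4, 2.7, 39.1, (0.088)], [-0.4, 6.1, 38.7, (0.088)], [-0.4, 9.4, 38.0, (0.088)], [-0.4, 12.7, 37.0, (0.088)], [-0.4, 15.9, 35.8, (0.088)], [-0.4, 19.0, 34.2, (0.088)], [-0.4, 21.9, 32.4, (0.088)], [-0.4, 24.7, 30.4, (0.088)], [-0.4, 27.2, 28.1, (0.088)], [-0.4, 29.6, 25.6, (0.088)], [-0.4, 31.7, 22.9, (0.088)], [-0.4, 33.6, 20.1, (0.088)], [-0.4, 35.3, 17.0, (0.088)], [-0.4, 36.6, 13.9, (0.088)], [-0.4, 37.7, 10.6, (0.088)], [-0.4, 38.5, 7.3, (0.088)], [-0.4, 39.0, 3.9, (0.088)], [-0.4, 39.2, 0.5, (0.088)], [-0.4, 39.0, -3.0, (0.088)]]
```

View pics/c6.png

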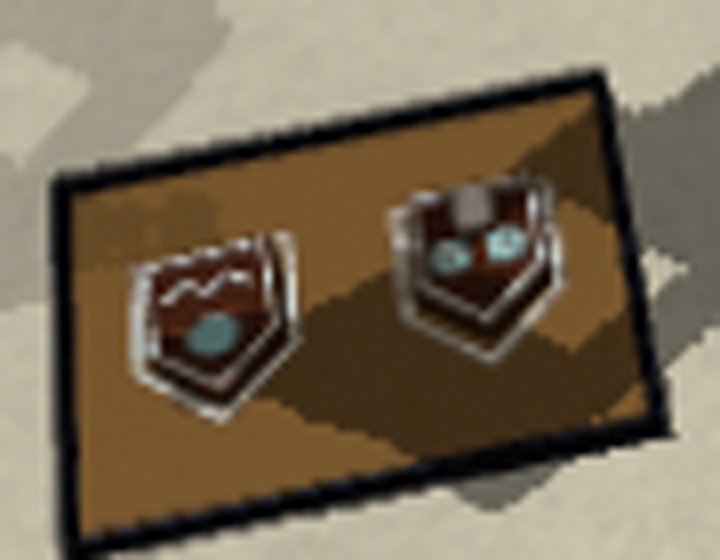

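Both walls lie inside their outlines with tips matching (wall_b 4 px and wall_a 5 px short of the outline tips in the image; this includes the wall's height). Moving to the tin.

Call:
arm_command(series=[[[-1, 2.5, 39, 0.088], [-1, 6, 38.5, 0.088], [-1, 9.5, 38, 0.088], [-1, 12.5, 37, 0.088], [0, 16, 36, 0.088], [0, 19, 34, 0.088], [0, 22, 32.5, 0.088], [0, 24.5, 30.5, 0.088], [0, 27, 28, 0.088], [0, 29.5, 25.5, 0.088]]], jaw=60)

```text
t: 16.55
tcp_pos: [0.4756, -0.019, 0.1934]
tool_rot: [-0.223, 0.672, 0.224, 0.67]
force: [0.8, 1.4, -0.8]
finger_gap: 0.602
```

Call:
arm_command(series=[[[0, 31.5, 23, 0.088], [0, 33.5, 20, 0.088], [0, 35.5, 17, 0.088], [0, 36.5, 14, 0.088], [0, 37.5, 10.5, 0.088], [0, 38.5, 7.5, 0.088], [0, 39, 4, 0.088], [0, 39, 0.5, 0.088], [0, 39, -3, 0.088], [0, 0, 0, 0]]])

```text
t: 17.55
tcp_pos: [0.4692, 0.3349, 0.1932]
tool_rot: [0.05, 0.706, -0.05, 0.705]
force: [0.3, -0.6, -1.2]
finger_gap: 0.603
```

```bash
python3 p.py .467 .333 .13 -8 | sed 's/np.float64//g'
```

```text
t 17.55 tcp [0.4692 0.3349 0.1932] zyaw -8.1 xdir [-0.002  0.001 -1.   ] gap 0.603 F [ 0.3 -0.6 -1.2] q1,q6 [0.43 0.57] dyaw 0.1
2 [[31.6, -1.1, -0.9, (-0.001)], [31.6, -1.1, -0.9, (-0.001)]]
```

Call:
arm_command(series=[[[30, -1, -1, 0], [30, -1, -1, 0], [20, 0, 0, 0], [10, 0, 0, 0], [6, 0, 0, 0], [0, 0, 0, 0], [0, 0, 0, 0]]])

```text
t: 18.25
tcp_pos: [0.4688, 0.3294, 0.0998]
tool_rot: [0.051, 0.705, -0.051, 0.706]
force: [0.0, -0.5, -0.2]
finger_gap: 0.601
```

Call:
arm_command(series=[[[0, 0, 0, 0], [0, 0, 0, 0], [0, 0, 0, 0], [0, 0, 0, 0], [0, 0, 0, 0], [0, 0, 0, 0], [0, 0, 0, 0], [0, 0, 0, 0], [0, 0, 0, 0], [0, 0, 0, 0]]], jaw=0, force=40)

```text
t: 19.25
tcp_pos: [0.4678, 0.3296, 0.0993]
tool_rot: [0.051, 0.705, -0.051, 0.705]
force: [-4.4, 3.3, 3.3]
finger_gap: 0.095
```

```bash
python3 p.py .467 .333 .097 -8 | sed 's/np.float64//g'
```

```text
t 19.25 tcp [0.4678 0.3296 0.0993] zyaw -8.3 xdir [-0.001  0.    -1.   ] gap 0.095 F [-4.4  3.3  3.3] q1,q6 [0.42 0.56] dyaw 0.3
1 [[2.3, 3.2, -1.3, (-0.006)]]
```

The jaws stopped at 8 mm, so the bar is held. Lifting along the arc in 5° rows, checking forces halfway.

Call:
arm_command(series=[[[-14.7, 0, 4.2, 0], [0, 0, 0, 0], [-14.2, 0, 5.5, 0], [0, 0, 0, 0], [-13.7, 0, 6.7, 0], [0, 0, 0, 0], [-13.1, 0, 7.9, 0], [0, 0, 0, 0], [0, 0, 0, 0]]])

```text
t: 20.15
tcp_pos: [0.4899, 0.3265, 0.1542]
tool_rot: [0.052, 0.707, -0.051, 0.703]
force: [-5.7, 5.1, 0.4]
finger_gap: 0.096
```

```bash
python3 p.py .467 .333 .097 -8 | head -1; python3 -c "
from h import *
b=snapshot('scene')[:,:,::-1];cv2.imwrite('pics/c7.png',cv2.resize(b[100:230,290:420],None,fx=4,fy=4,interpolation=2))"
```

```text
t 20.15 tcp [0.4899 0.3265 0.1542] zyaw -8.4 xdir [-0.005  0.001 -1.   ] gap 0.096 F [-5.7  5.1  0.4] q1,q6 [0.4  0.54] dyaw 0.4
```

View pics/c7.png

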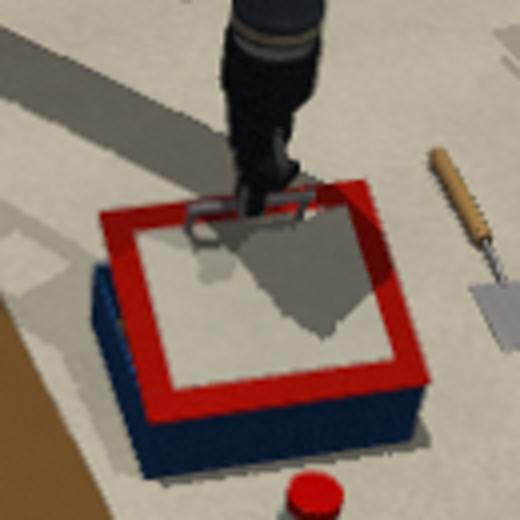

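The lid has risen with the bar in the fingers, about 20° open, and the forces are small. Continuing to 50°.

Call:
arm_command(series=[[[-12.3, 0, 9, 0], [-11.5, 0, 10, 0], [0, 0, 0, 0], [-10.6, 0, 11, 0], [-9.6, 0, 11.9, 0], [0, 0, 0, 0], [-8.5, 0, 12.7, 0], [-7.4, 0, 13.4, 0], [0, 0, 0, 0], [0, 0, 0, 0]]])

```text
t: 21.2
tcp_pos: [0.5579, 0.3169, 0.2172]
tool_rot: [0.052, 0.706, -0.051, 0.704]
force: [-9.9, 3.2, 13.6]
finger_gap: 0.098
```

```bash
python3 p.py .467 .333 .097 -8 | head -1; python3 - <<'E'
from m import *
a=snapshot('top')[:,:,::-1];b=snapshot('scene')[:,:,::-1];cv2.imwrite('pics/t8.png',a);cv2.imwrite('pics/s8.png',b)
cv2.imwrite('pics/c8.png',np.hstack([cv2.resize(b[60:230,270:440],None,fx=2.6,fy=2.6,interpolation=2),cv2.resize(a[170:280,150:250],(350,442),interpolation=2)]))
E
```

```text
t 21.2 tcp [0.5579 0.3169 0.2172] zyaw -8.3 xdir [-0.003  0.002 -1.   ] gap 0.098 F [-9.9  3.2 13.6] q1,q6 [0.34 0.49] dyaw 0.3
```

View pics/c8.png

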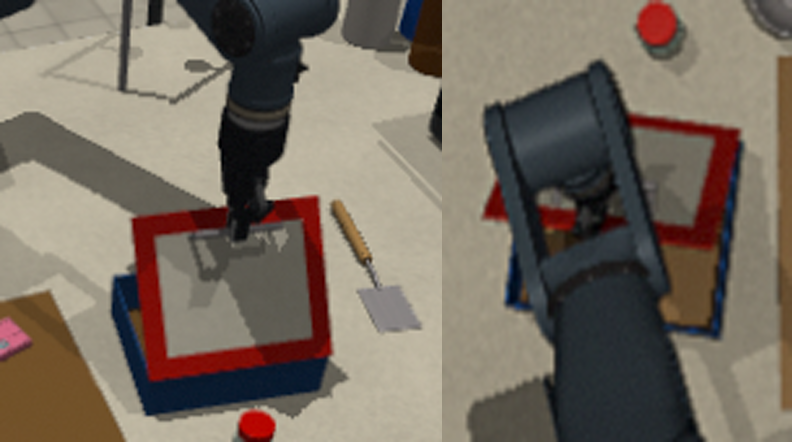

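The lid stands open with the fingers on the bar. Its front corners are at scene px (322,144) and (392,136), and top px (227,231) and (162,224). I'll triangulate the angle.

```bash
python3 - <<'E'
from m import *
C=[]
for s,t in(((392.3,136.2),(162.3,224.3)),((321.9,143.8),(227.1,231.5))):
    p,e=tri(s,t);C.append(p);print(p.round(4),np.round(e,4))
y=np.radians(-8.1);ax=np.array([np.cos(y),np.sin(y)])
H=np.array([.5365,.3233])+.1*ax
for p in C+[np.mean(C,0)]:
    dx=-(p[:2]-H)@ax;dz=p[2]-.0705
    print('len',np.hypot(dx,dz),'lid deg',np.degrees(np.arctan2(dz,dx)-np.arctan2(.006,.2)))
T0=cv2.imread('pics/scene0.png');T8=cv2.imread('pics/s8.png')
d=(np.abs(T0.astype(int)-T8).max(2)>40).astype(np.uint8)
for n,(u,v) in dict(bowl=(326,253),spr=(368,230),can=(196,281),mug=(243,273),cutter=(90,232),panel=(91,264),spat=(419,178)).items(): print(n,d[v-14:v+14,u-12:u+12].mean().round(2),end=' ')
s=status.sense();print(s['t'],np.abs(s['qd']).max(),np.round(s['force'],1))
E
```

```text
[0.5226 0.4494 0.2161] [0.002 0.002]
[0.4913 0.2115 0.2204] [0.0017 0.0017]
len 0.1962329631427755 lid deg 46.189929403695565
len 0.19775285067166867 lid deg 47.55900002962002
len 0.19697884787543773 lid deg 46.877105588877
bowl 0.0 spr 0.03 can 0.0 mug 0.0 cutter 0.0 panel 0.0 spat 0.0 21.3 0.003784772262642049 [-9.5  2.4 14.3]
```

Images give 46.9° (with the same low height bias seen at the handle earlier), and the finger path gives 50.0°. I'll add about 1° and ease the radial strain, then let it settle.

Call:
arm_command(series=[[[-2, 0, 0.8, 0], [-2, 0, 0.7, 0], [0, 0, 0, 0], [0, 0, 0, 0], [0, 0, 0, 0], [0, 0, 0, 0], [0, 0, 0, 0], [0, 0, 0, 0]]])

```text
t: 22.1
tcp_pos: [0.5605, 0.3166, 0.2187]
tool_rot: [0.052, 0.706, -0.051, 0.705]
force: [-3.3, 3.6, 3.0]
finger_gap: 0.089
```

```bash
python3 - <<'E'
from m import *
s=status.sense();p=np.array(s['tcp_pos']);y=np.radians(-8.1)
dx=(p[:2]-[.4678,.3296])@[np.cos(y),np.sin(y)];dz=p[2]-.0993
print(s['t'],p.round(4),np.round(s['force'],1),s['finger_gap'],np.abs(s['qd']).max(),'deg',np.degrees(np.arctan2(.041+dz,.17-dx)-np.arctan2(.041,.17)))
# walls in top view, arm now clear of the tray
a=snapshot('top')[:,:,::-1];b=snapshot('scene')[:,:,::-1];cv2.imwrite('pics/s9.png',b);cv2.imwrite('pics/t9.png',a)
for k,c,bt in(('a',(.4995,-.300),(348,215,371,250)),('b',(.4945,-.409),(373,215,397,250))):
    x0,y0,x1,y1=bt;dk=np.zeros(a.shape[:2],np.uint8);dk[y0:y1,x0:x1]=(a[y0:y1,x0:x1,2]<95)|(a[y0:y1,x0:x1,0]>a[y0:y1,x0:x1,2])
    u=comp(dk,bt)
    P=plane('top',u,.016);print(k,len(u),u.mean(0).round(1),'cen',P.mean(0)[:2].round(4),'ext',np.ptp(P,axis=0)[:2].round(3),'mark+cen',(c[0]-.0065,c[1]))
E
```

```text
22.1 [0.5605 0.3166 0.2187] [-3.3  3.6  3. ] 0.08878802958049538 0.0005430582404187351 deg 50.96327634888876
a 199 [355.9 234.2] cen [ 0.4887 -0.2903] ext [0.073 0.057] mark+cen (0.493, -0.3)
b 213 [384.2 234.2] cen [ 0.4862 -0.4052] ext [0.078 0.059] mark+cen (0.488, -0.409)
```

The lid is steady at about 51° by kinematics with 4–6 N at the tool. The top-view centroid of wall_a looks 8 mm off sideways, unlike the scene view, so I'll do one numeric check of its edges against the outline.

```bash
python3 - <<'E'
import cv2
a=cv2.imread('pics/t9.png');o=cv2.imread('pics/top0.png')
for v in(230,236,240): print(v,'now',a[v,344:400,2].tolist(),'\n   before',o[v,344:400,0].tolist())
E
```

```text
230 now [128, 128, 126, 124, 128, 153, 123, 95, 114, 105, 119, 122, 112, 127, 126, 107, 99, 92, 102, 123, 112, 124, 130, 125, 123, 125, 124, 123, 124, 125, 123, 129, 158, 105, 110, 97, 78, 77, 102, 142, 150, 148, 144, 115, 94, 77, 69, 78, 148, 131, 123, 123, 123, 125, 105, 29] 
   before [69, 67, 65, 60, 68, 147, 139, 70, 59, 63, 65, 65, 63, 62, 64, 65, 63, 62, 63, 62, 63, 108, 95, 62, 62, 65, 63, 64, 64, 63, 59, 72, 153, 117, 65, 60, 62, 63, 62, 66, 64, 61, 65, 64, 63, 58, 55, 73, 141, 92, 61, 61, 62, 61, 56, 10]
236 now [129, 127, 128, 128, 115, 115, 96, 91, 93, 78, 78, 82, 99, 110, 111, 94, 80, 79, 81, 105, 108, 140, 139, 127, 125, 125, 125, 125, 125, 125, 123, 128, 160, 105, 86, 81, 103, 105, 93, 97, 119, 132, 106, 80, 83, 106, 81, 114, 140, 129, 123, 124, 124, 127, 107, 27] 
   before [64, 67, 65, 61, 62, 107, 107, 66, 64, 65, 65, 68, 67, 65, 65, 66, 65, 64, 67, 63, 68, 120, 103, 65, 61, 66, 65, 65, 65, 64, 59, 74, 159, 120, 65, 61, 65, 63, 65, 63, 63, 66, 64, 64, 66, 62, 61, 66, 133, 84, 62, 63, 65, 66, 59, 18]
240 now [130, 130, 129, 128, 117, 96, 75, 82, 93, 80, 79, 107, 148, 166, 170, 128, 80, 77, 82, 109, 104, 131, 137, 126, 126, 126, 125, 126, 126, 125, 125, 128, 161, 105, 55, 83, 100, 99, 88, 85, 96, 100, 100, 99, 103, 104, 100, 123, 138, 128, 124, 125, 126, 127, 105, 26] 
   before [67, 67, 67, 65, 66, 114, 111, 68, 63, 64, 64, 64, 67, 63, 65, 65, 63, 65, 64, 64, 68, 115, 100, 67, 65, 65, 65, 67, 66, 65, 61, 74, 161, 119, 67, 63, 65, 66, 62, 63, 66, 64, 63, 66, 63, 64, 60, 66, 142, 87, 62, 64, 62, 65, 56, 13]
```

wall_a spans columns 4.5–20.5 against outline lines at 5.4 and 21.4. That is 1 px, or 4–5 mm, sideways and about 7 mm in total, within the 14 mm tolerance. wall_b is centred. Handing in.

```bash
python3 -c "
from station import status,ticket
print(status.sense()['force'],status.sense()['finger_gap'])
print(ticket.sign_off())"
```

```text
[-3.88673804  4.21547222  2.76254634] 0.09482720484479938
the job is handed in; nothing more can be done
None
```

Both walls are in the tray, iced side up with roof points towards the outlines' roof points. I handed the job in at about 22 s with the fingers holding the lid open at about 50°. The sign-off gave no verdict, so these are my own last checks.

- **wall_a (outline 1):** about 5 mm short of the roof point and about 5 mm sideways, roughly 7 mm in all against the 14 mm limit. An early top-view centroid suggested 8 mm sideways, but that mask was unreliable; comparing its edges with the outline gave 4–5 mm.
- **wall_b (outline 2):** centred to about 3 mm.
- **Lid angle:** the finger path gives 51°. The two-view triangulation gave 46.9° just before I added the last 1°, and that method read low on the handle's height earlier. Both values are within 44–56°.
- **Lid hold:** the bar is pinched at about 8 mm and the arm was still. The tool force was about 6 N; it had peaked at about 17 N before I eased the strain.
- **Other things:** the scene picture taken with the lid raised showed no change at any of the bystanders.

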